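# Stir the drying beads and close the canister

## Robot

A 6-joint arm with a two-finger parallel gripper is mounted at the origin on the work surface. World frame = base frame: x ahead of the robot, y to its left, z up, the work surface at z = 0. Lengths are in m, angles in degrees, forces in N, time in s.
With the tool pointing down it reaches from about 0.35 to 0.875 m from the base axis. Payload 4.2 kg.
Tool frame: the origin (TCP) lies on the mounting face of the last link; the fingertips stand 182 mm ahead of it and the grasp point (between the pads) lies 164 mm ahead of it (r.tcp_to_grasp is the distance from the TCP to the grasp point, in m); z points along the fingers, y is the line along which they close (so a half turn about z gives the same grasp; the last joint's range is limited). The gripper opens to 87 mm and grips with 3 to 60 N. Pads are 19 mm wide; open, the fingers measure 117 mm over their backs; the gripper's body (75 mm by 190 mm) begins 51 mm behind the grasp point.
Start: joints at [80.821, 22.042, 0.453, 0, -68.411, -14.817], TCP at [0.254, 0.571, 0.405] pointing down, gripper open.
Joint ranges: [-179.83, 179.83], [-69.29, 118.12], [-61.27, 80.66], [-181.25, 117.63], [-171.15, -9.14], [-177.46, 177.46]. Speed limits (degrees/s): [159.86, 159.86, 180, 180, 180, 180].

## Interface

Orientations are given as a 3x3 rotation matrix whose columns are the frame's x, y, z axes.
In Python, from station import sense, eyes, r gives the robot as it stands.
- The arm moves only by the tool jog_arm, never from a script. Its argument "increments" is a list of rows, each a list of 4 numbers: the shift along the tool's x, y, z normalised to -1 to 1, where 1 is 0.02 m, then the turn about the tool's z normalised to -1 to 1, where 1 is 0.08 rad. A call has 1 to 10 rows; each row shifts and turns the commanded pose from where the row before left it, along the tool's axes as they then stand; what a row does not reach is not made up. A row lasts 1/10 s, in which the tool goes at most 50 mm and 8.59 degrees, less where a joint would pass 70% of its speed; a pose out of reach is approached as far as the arm can. A call with a number of a shift or a turn outside -1 to 1 is refused whole. A call with a gripper value outside its range is refused whole. "grip" is the finger opening in mm, from 0 to 87, set as the call begins (left out, the last holds). The fingers move at their own pace and stop on an object; the grip force is fixed at half the most. Time passes only in rows, so rows that do not move let the fingers close. It gives the time, the measured TCP pose, the force, the opening and the grip force at its end, in the units of the state.
- sense(): the state, without advancing time (a new reading comes with each control period).
- eyes.capture(name): name is "scene" or "top" or "wrist"; returns the picture (384x512x3 uint8, blue, green, red); there is no depth.
- eyes.get_calibration(name): a dict with "camera_matrix" (3x3 intrinsics, pixels), "R" (3x3) and "t" (3): a world point X has camera coordinates R X + t; the wrist camera has in their place "T_tool_cam" (4x4, takes a point from camera to tool coordinates, whose origin is the TCP and whose axes are the flange's). Camera axes: x right, y down, z forward; pixel columns grow to the right and rows downward; lengths in m; the calibration is good to about 2 mm. A picture is of the moment at which its call begins: read the wrist's pose just before it. get_calibration takes no time and is no camera call.
- r.finish_job(): hands the job in; it is judged then, once.
Trained networks look in the newest picture that a camera, given by its name, has taken for a name from the list of things; names that differ only in an ending like _2 or _b are one class to them, and where a whole thing is asked for, a point or a joint stands for the part that bears it (a point fixed in the world has none). Each returns a list of dicts, best first, with "conf" (0 to 1); they miss things now and then, are a little off and sometimes report something else, mostly with a low value. They report only what shows in the picture. A call takes as long as a camera call. They do not tell look-alikes from the thing itself.
- eyes.spot_in(camera, name): "centre" ([x, y, z] in m, in world coordinates, good to about 4 mm: the middle of the surface that is visible of it).
- eyes.outline_of(camera, name): "mask" (384x512 bool, what is visible of it).
The state is a dict: "time_s": time; "joints": joint angles; "joint_velocities": joint speeds; "effort": joint torques, N m; "tcp_pos": TCP position; "ee_rot": TCP orientation; "wrist_force": force on the tool from outside, world axes, zero at the start; "moment": the same for the moment, N m; "gripper_width": opening from 0.0 (shut) to 1.0 (fully open); "gripper_force": force on a finger pad.
Only numpy, scipy, OpenCV 4.12 (cv2) and the standard library are available. Lean on these libraries where they do the work, as an engineer would, in place of code of your own. Each camera call takes 0.05 s, during which the arm holds its last target. There are 200 camera calls.

## Task

Take the bamboo stirrer by its handle and stir the clay drying beads right through, keeping its thick foot down near the bottom of the open marble canister, until every bead has been pushed at least its own width from where it lay, then stand the stirrer upright on the ledge again. Close the canister with its bamboo lid, keeping hold of the knob until the lid has come down on the rim. Keep all the beads in the canister and the canister in its place, and leave the other things on the ledge alone.

Things in the scene. Friction and masses are not known exactly. Their poses are not given: they have to be found in the camera images.
- canister: the open pale marble canister, round and straight-walled, 158 mm outside diameter, 136 mm inside diameter at the mouth (wall 11 mm), 72 mm high, about 1.6 kg, standing loose on the ledge with its mouth up; origin at the centre of its underside, z up
- canister_floor (a point): centre of the canister's inner floor, 12 mm above its underside and 60 mm below the rim. The floor is flat to 44 mm from the centre and from there slopes up, 14 mm higher where it meets the upright wall at 68 mm from the centre
- canister_rim (a point): centre of the canister's mouth at rim height, 72 mm above its underside
- stirrer: turned bamboo stirrer, 149 mm tall, about 70 g, standing loose on its thick end: foot 29 mm in diameter, 30 mm high, flat below, narrowing by 52 mm height to a straight round handle 18 mm thick up to the top. The foot stirs, the handle is held. Origin at the centre of the foot's underside, z towards the top
- stirrer_grip (a point): point on the stirrer's axis 108 mm above the underside of its foot, in the middle of the grippable handle (handle top is 41 mm higher)
- lid: the canister's bamboo lid, loose, right way up, 43 mm high, 190 g: disc 160 mm in diameter, 9 mm thick, over a tapered plug 8 mm deep (124 mm, at the bottom 114 mm across) that drops into the 136 mm mouth; on top a round knob 26 mm high, 20 mm thick, 26 near its top. Origin at the centre of the plug's underside, z up. Closed, the disc rests on the rim, origin 64 mm above the canister's underside
- lid_knob (a point): centre of the lid's knob, at the height to grip it, 31 mm above the plug's underside
- harmonica_case: bystander: open aluminium case with a harmonica in it, 136 x 52 x 20 mm tray with its lid propped up behind to about 75 mm high, fixed to the ledge; origin under the tray's centre
- pick_dispenser: bystander: clear acrylic spring-loaded pick dispenser, a loose upright box 40 x 42 x 111 mm; origin at the centre of its underside
- glass_jar: bystander: small closed glass jar, loose, 60 mm diameter, 75 mm high with a steel screw cap; origin at the centre of its underside
- clothespin: bystander: plastic clothespin lying loose, on its side, 78 x 24 x 10 mm; origin at the centre of its underside, x along its length
- bead1: one of the eight alike drilled clay drying beads in the canister (number 1), a 22 mm ball of 11 g, rolling freely in a single layer on the canister's floor, at first in a loose ring about 35 mm from the centre with a free middle; origin at its centre
- bead2: one of the eight alike drilled clay drying beads in the canister (number 2), a 22 mm ball of 11 g, rolling freely in a single layer on the canister's floor, at first in a loose ring about 35 mm from the centre with a free middle; origin at its centre
- bead3: one of the eight alike drilled clay drying beads in the canister (number 3), a 22 mm ball of 11 g, rolling freely in a single layer on the canister's floor, at first in a loose ring about 35 mm from the centre with a free middle; origin at its centre
- bead4: one of the eight alike drilled clay drying beads in the canister (number 4), a 22 mm ball of 11 g, rolling freely in a single layer on the canister's floor, at first in a loose ring about 35 mm from the centre with a free middle; origin at its centre
- bead5: one of the eight alike drilled clay drying beads in the canister (number 5), a 22 mm ball of 11 g, rolling freely in a single layer on the canister's floor, at first in a loose ring about 35 mm from the centre with a free middle; origin at its centre
- bead6: one of the eight alike drilled clay drying beads in the canister (number 6), a 22 mm ball of 11 g, rolling freely in a single layer on the canister's floor, at first in a loose ring about 35 mm from the centre with a free middle; origin at its centre
- bead7: one of the eight alike drilled clay drying beads in the canister (number 7), a 22 mm ball of 11 g, rolling freely in a single layer on the canister's floor, at first in a loose ring about 35 mm from the centre with a free middle; origin at its centre
- bead8: one of the eight alike drilled clay drying beads in the canister (number 8), a 22 mm ball of 11 g, rolling freely in a single layer on the canister's floor, at first in a loose ring about 35 mm from the centre with a free middle; origin at its centre
Not all that is in view belongs to the job. Several things look just like the canister: the one meant starts farthest to the robot's right.

How it is judged (in metres and radians):
On the way, in this order (a step that is already met when the one before it is completed fails the run):
1. the held stirrer's foot is down among the beads: inside the canister and less than 12 mm above its inner floor (z of stirrer in the frame of canister_floor below 0.012 m and horizontal distance between stirrer and canister_floor below 0.05 m and contact force between the fingers and stirrer above 0.5 N), for 0.05 s.
2. with the held stirrer's foot still down there, all eight beads are at least 20 mm from where each lay at the start (all of step 1 and distance of each of bead1, bead2, bead3, bead4, bead5, bead6, bead7, bead8 from where it was at the start of the episode above 0.02 m), for 0.02 s.
3. the stirrer stands upright on the ledge outside the canister, let go (height (world z) of stirrer below 0.006 m and angle between stirrer's own z axis and vertical below 0.1 rad and horizontal distance between stirrer and canister above 0.09 m and not (contact force between the fingers and stirrer above 0.2 N)), for 0.2 s.
4. the lid, still held in the fingers, has been lowered to within 5 mm of its seat on the canister (z of lid in the frame of canister below 0.069 m and horizontal distance between lid and canister below 0.008 m and contact force between the fingers and lid above 0.5 N), for 0.05 s.
At the end, for the whole second after the job is handed in: the lid sits flat on the canister's rim (within 2.5 mm of its seat in height, 9 mm of centre, 0.04 rad of flat) with all eight beads inside, the canister stands upright within 20 mm of where it was, and the stirrer stands upright (within 0.1 rad) on the ledge beside it; lid and stirrer are at rest (z of lid in the frame of canister between 0.0615 and 0.0665 m and horizontal distance between lid and canister below 0.009 m and angle between the z axis of lid and the z axis of canister, either way round below 0.04 rad and angle between canister's own z axis and vertical below 0.05 rad and distance of canister from where it was at the start of the episode below 0.02 m and horizontal distance between each of bead1, bead2, bead3, bead4, bead5, bead6, bead7, bead8 and canister below 0.062 m and z of bead1 in the frame of canister_floor between 0 and 0.045 m and z of bead2 in the frame of canister_floor between 0 and 0.045 m and z of bead3 in the frame of canister_floor between 0 and 0.045 m and z of bead4 in the frame of canister_floor between 0 and 0.045 m and z of bead5 in the frame of canister_floor between 0 and 0.045 m and z of bead6 in the frame of canister_floor between 0 and 0.045 m and z of bead7 in the frame of canister_floor between 0 and 0.045 m and z of bead8 in the frame of canister_floor between 0 and 0.045 m and height (world z) of stirrer below 0.006 m and angle between stirrer's own z axis and vertical below 0.1 rad and horizontal distance between stirrer and canister above 0.09 m and linear speed of each of lid, stirrer below 0.02 m/s); the robot touches nothing.
It fails at once if the canister is shoved more than 20 mm or tipped more than 0.2 rad (distance of canister from where it was at the start of the episode above 0.02 m or angle between canister's own z axis and vertical above 0.2 rad).
It fails at once if the pick dispenser, the glass jar or the clothespin is shifted more than 20 mm, or the dispenser or jar tipped over (distance of any of pick_dispenser, glass_jar, clothespin from where it was at the start of the episode above 0.02 m or angle between any of pick_dispenser, glass_jar's own z axis and vertical above 0.3 rad).
It fails at once if the robot or what it holds pushes the harmonica case with more than 5 N (contact force between harmonica_case and anything else above 5 N).
It also fails if it takes over 72 s, if anything falls off the work surface, if the arm or the gripper's body presses on something with over 40 N, if the wrist force passes 120 N, or if a joint passes its speed limit or range.

## Working session

There is one attempt and no reset: what is moved stays moved. The work goes in short steps, Python scripts to look and compute and a tool call to move; the robot and the scene stay as the last step left them, time stands still between calls to the robot, and variables do not carry over. Pictures are saved under pics/ and viewed, at most 10 in all, crops included, and the job is handed in when it is done.

Besides the shell and the picture viewer there is one more tool, called after "Request:" by a JSON object that holds its "name" and its "arguments". jog_arm: Moves the arm, as the interface text tells. Its arguments: {"type":"object","properties":{"increments":{"type":"array"},"grip":{"type":"number"}},"required":["increments"]}

```bash
mkdir -p pics
python3 - <<'E'
from station import sense, eyes, r
import cv2, numpy as np
for c in ("scene","top"):
    im=eyes.capture(c); cv2.imwrite(f"pics/{c}0.png",im)
    for n in ("canister","stirrer","lid","lid_knob","pick_dispenser","glass_jar","clothespin","harmonica_case","bead1"):
        print(c,n,[(np.round(d["centre"],3).tolist(),round(d["conf"],2)) for d in eyes.spot_in(c,n)])
s=sense();print(s["time_s"],s["tcp_pos"],np.round(s["ee_rot"],3).tolist(),s["gripper_width"])
E
```

```text
scene canister [([0.338, -0.156, 0.04], 0.94), ([0.598, -0.248, 0.044], 0.61)]
scene stirrer [([0.622, -0.489, 0.021], 0.5), ([0.489, -0.01, 0.071], 0.49)]
scene lid [([0.528, 0.272, 0.018], 0.97), ([0.6, -0.248, 0.044], 0.47)]
scene lid_knob [([0.518, 0.268, 0.019], 0.67)]
scene pick_dispenser [([0.523, 0.493, 0.068], 0.82)]
scene glass_jar [([0.79, 0.088, 0.053], 0.7), ([0.485, -0.017, 0.074], 0.69)]
scene clothespin [([0.77, -0.159, 0.012], 0.52)]
scene harmonica_case [([0.627, -0.492, 0.021], 0.61), ([0.79, 0.09, 0.05], 0.16)]
scene bead1 []
top canister [([0.603, -0.252, 0.026], 0.87), ([0.315, -0.159, 0.022], 0.67)]
top stirrer [([0.48, -0.013, 0.095], 0.46), ([0.768, 0.095, 0.076], 0.19)]
top lid [([0.512, 0.278, 0.014], 0.8), ([0.767, -0.16, 0.01], 0.4), ([0.482, -0.01, 0.097], 0.3)]
top lid_knob [([0.513, 0.278, 0.015], 0.91)]
top pick_dispenser [([0.508, 0.482, 0.107], 0.87)]
top glass_jar [([0.771, 0.093, 0.075], 0.7)]
top clothespin []
top harmonica_case [([0.619, -0.499, 0.019], 0.8)]
top bead1 []
1.0 [0.25414323 0.57097047 0.4047401 ] [[0.914, -0.407, -0.0], [-0.407, -0.914, -0.0], [-0.0, 0.0, -1.0]] 0.9969157073613462
```

View pics/scene0.png

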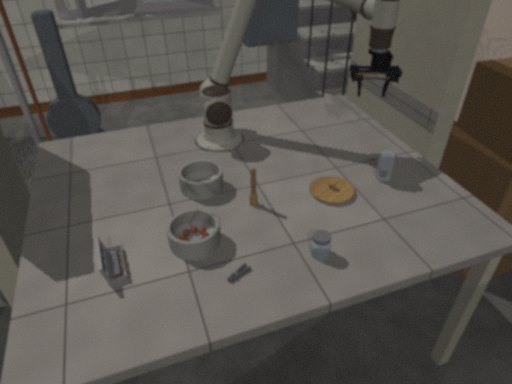

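View pics/top0.png

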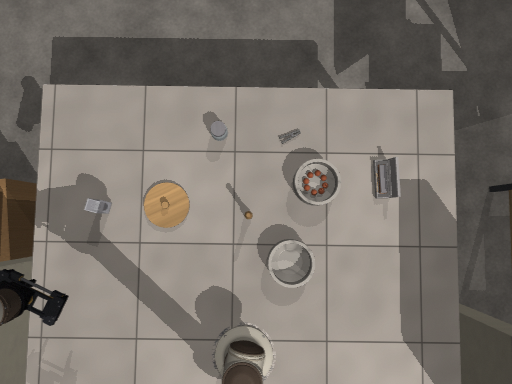

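Request:
{"name": "jog_arm", "arguments": {"increments": [[0,1,0,-1],[0,1,0,-1],[0,1,0,-1],[0,1,0,-1],[0,1,0,-1],[0,1,0,-0.24],[0.5,1,0,0],[0.5,1,0,0],[0.5,1,0,0],[0.5,1,0,0]]}}

```text
time_s: 2.0
tcp_pos: [0.2694, 0.3735, 0.4048]
ee_rot: [[1.0, -0.001, 0.0], [-0.001, -1.0, 0.0], [0.0, -0.0, -1.0]]
wrist_force: [0.1, 0.3, 0.2]
gripper_width: 1.003
gripper_force: 0.0
```

Request:
{"name": "jog_arm", "arguments": {"increments": [[0.5,1,0,0],[0.5,1,0,0],[0.5,1,0,0],[0.5,1,0,0],[0.5,1,0,0],[0.5,1,0,0],[0.5,1,0,0],[0.5,1,0,0],[0.5,1,0,0],[0.5,1,0,0]]}}

```text
time_s: 3.0
tcp_pos: [0.3691, 0.1732, 0.4049]
ee_rot: [[1.0, -0.001, 0.0], [-0.001, -1.0, 0.0], [0.0, -0.0, -1.0]]
wrist_force: [0.4, 0.9, 1.0]
gripper_width: 1.003
gripper_force: 0.0
```

Request:
{"name": "jog_arm", "arguments": {"increments": [[0.5,1,0,0],[0.5,1,0,0],[0.5,1,0,0],[0.5,1,0,0],[0.5,1,0,0],[0.5,1,0,0],[0.5,1,0,0],[0.5,0.5,0,0],[0,0,0,0],[0,0,0,0]]}}

```text
time_s: 4.0
tcp_pos: [0.4484, 0.0242, 0.4046]
ee_rot: [[1.0, -0.001, -0.0], [-0.001, -1.0, -0.0], [-0.0, 0.0, -1.0]]
wrist_force: [0.1, 0.3, 0.3]
gripper_width: 0.999
gripper_force: 0.0
```

```bash
cat > h.py <<'E'
from station import sense, eyes, r
import cv2, numpy as np
def cam(c):
    k=eyes.get_calibration(c); K=np.array(k["camera_matrix"])
    if c=="wrist":
        s=sense(); T=np.eye(4); T[:3,:3]=s["ee_rot"]; T[:3,3]=s["tcp_pos"]
        W=np.linalg.inv(T@np.array(k["T_tool_cam"])); return K,W[:3,:3],W[:3,3]
    return K,np.array(k["R"]),np.array(k["t"])
def back(C,px,z):
    K,R,t=C; d=R.T@np.linalg.inv(K)@np.array([px[0],px[1],1.]); o=-R.T@t
    return o+d*(z-o[2])/d[2]
def proj(C,X):
    K,R,t=C; p=K@(R@np.array(X)+t); return p[:2]/p[2]
E
python3 - <<'E'
from h import *
C=cam("wrist"); im=eyes.capture("wrist"); cv2.imwrite("pics/w1.png",im)
s=sense(); print(s["time_s"],np.round(s["tcp_pos"],4)); print("cam pos",-C[1].T@C[2], C[1][2], np.array(C[0]))
for n in ("stirrer","canister","bead1"):
    for d in eyes.spot_in("wrist",n): print(n,np.round(d["centre"],3),d["conf"],proj(C,d["centre"]).round())
for d in eyes.outline_of("wrist","stirrer"):
    ys,xs=np.nonzero(d["mask"]); print(d["conf"],xs.min(),xs.max(),ys.min(),ys.max())
E
```

```text
4.05 [0.4483 0.0246 0.4047]
cam pos [0.53335669 0.02388125 0.38441606] [-3.04225943e-01 -2.29212074e-04 -9.52599875e-01] [[322.97202023   0.         249.96160389]
 [  0.         322.97202023 189.81560126]
 [  0.           0.           1.        ]]
stirrer [ 0.564 -0.233  0.03 ] 0.75 [502.  55.]
stirrer [ 0.485 -0.006  0.122] 0.68 [286. 149.]
canister [ 0.569 -0.174  0.043] 0.91 [453.  48.]
canister [ 0.382 -0.153  0.031] 0.66 [399. 220.]
bead1 [ 0.603 -0.208  0.035] 0.88 [491.  11.]
bead1 [ 0.582 -0.209  0.031] 0.85 [483.  35.]
bead1 [ 0.564 -0.232  0.031] 0.84 [503.  55.]
0.93 266 304 120 167
```

View pics/w1.png

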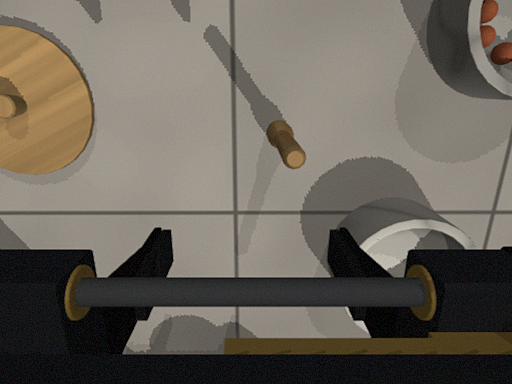

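Run:
```python
from h import *
C=cam("wrist")
print("top",back(C,(293.5,158.5),.149))
for p in ([.48,-.008,0],[.48,-.008,.03],[.48,-.008,.149],[.483,-.01,.149]): print(p,proj(C,p).round(1))
T=cam("top"); print("top cam stirrer top px~(248.5,214.5)",back(T,(248.5,214.5),.149))
im=cv2.imread("pics/w1.png")[100:185,245:325]; cv2.imwrite("pics/w1c.png",cv2.resize(im,None,fx=6,fy=6,interpolation=cv2.INTER_CUBIC))
# canister & lid from top mask
eyes.capture("top")
for n,z in (("canister",.072),("lid",.017),("stirrer",.14)):
    for d in eyes.outline_of("top",n):
        m=d["mask"].astype(np.uint8); c=max(cv2.findContours(m,0,2)[0],key=cv2.contourArea)
        (x,y),rr=cv2.minEnclosingCircle(c); print(n,round(d["conf"],2),(round(x,1),round(y,1)),round(rr,1),back(T,(x+0,y),z).round(4))
```

```text
top [ 0.48252206 -0.00732944  0.149     ]
[0.48, -0.008, 0] [277.8 134. ]
[0.48, -0.008, 0.03] [280.  137.8]
[0.48, -0.008, 0.149] [294.3 161.8]
[0.483, -0.01, 0.149] [297.1 157.9]
top cam stirrer top px~(248.5,214.5) [ 0.48170795 -0.01117993  0.149     ]
canister 0.87 (316.8, 182.5) 24.4 [ 0.5935 -0.2406  0.072 ]
canister 0.81 (291.4, 262.4) 25.2 [ 0.3251 -0.1558  0.072 ]
lid 0.81 (166.1, 204.2) 23.4 [0.5154 0.28   0.017 ]
```

View pics/w1c.png

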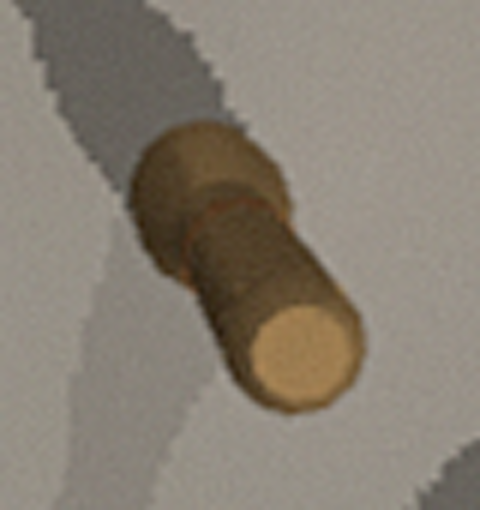

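Request:
{"name": "jog_arm", "arguments": {"increments": [[0.84,0.85,0,0],[0.84,0.85,0,0],[0,0,1,0],[0,0,1,0],[0,0,1,0],[0,0,1,0],[0,0,1,0],[0,0,1,0],[0,0,0.63,0],[0,0,0,0]]}}

```text
time_s: 5.45
tcp_pos: [0.4815, -0.009, 0.2704]
ee_rot: [[1.0, 0.0, -0.004], [0.0, -1.0, -0.001], [-0.004, 0.001, -1.0]]
wrist_force: [-0.3, -0.1, -0.4]
gripper_width: 1.001
gripper_force: 0.0
```

Request:
{"name": "jog_arm", "arguments": {"increments": [[0,0,0,0],[0,0,0,0],[0,0,0,0],[0,0,0,0],[0,0,0,0]], "grip": 10}}

```text
time_s: 5.95
tcp_pos: [0.4821, -0.009, 0.2726]
ee_rot: [[1.0, 0.0, 0.001], [0.0, -1.0, 0.0], [0.001, -0.0, -1.0]]
wrist_force: [0.5, 0.1, -0.3]
gripper_width: 0.635
gripper_force: 0.0
```

Request:
{"name": "jog_arm", "arguments": {"increments": [[0,0,0,0],[0,0,0,0],[0,0,0,0],[0,0,0,0],[0,0,0,0],[0,0,0,0],[0,0,0,0]]}}

```text
time_s: 6.65
tcp_pos: [0.4821, -0.009, 0.2721]
ee_rot: [[1.0, 0.0, -0.0], [0.0, -1.0, -0.0], [-0.0, 0.0, -1.0]]
wrist_force: [-0.7, 0.1, 0.4]
gripper_width: 0.199
gripper_force: 30.0
```

Request:
{"name": "jog_arm", "arguments": {"increments": [[0,0,-1,0],[0,0,-1,0],[0,0,-1,0],[0,0,-1,0],[0,0,-1,0],[0.1,1,0,0],[0.1,1,0,0],[0.1,1,0,0],[0.1,1,0,0],[0.1,1,0,0]]}}

```text
time_s: 7.65
tcp_pos: [0.492, -0.1097, 0.3719]
ee_rot: [[1.0, 0.0, -0.0], [0.0, -1.0, 0.0], [-0.0, -0.0, -1.0]]
wrist_force: [-0.5, -1.3, -1.2]
gripper_width: 0.199
gripper_force: 30.0
```

Request:
{"name": "jog_arm", "arguments": {"increments": [[0.1,1,0,0],[0.1,1,0,0],[0.1,1,0,0],[0.1,1,0,0],[0.1,0.5,0,0],[0,0,0,0],[0,0,0,0]]}}

```text
time_s: 8.35
tcp_pos: [0.5021, -0.1987, 0.3719]
ee_rot: [[1.0, 0.0, -0.001], [0.0, -1.0, 0.0], [-0.001, -0.0, -1.0]]
wrist_force: [0.4, 0.4, -0.7]
gripper_width: 0.2
gripper_force: 30.0
```

Run:
```python
from h import *
C=cam("wrist"); im=eyes.capture("wrist"); cv2.imwrite("pics/w2.png",im)
s=sense(); print(s["time_s"],np.round(s["tcp_pos"],4),s["gripper_width"])
for d in eyes.spot_in("wrist","bead1"): print(np.round(d["centre"],3),round(d["conf"],2),proj(C,d["centre"]).round())
for d in eyes.outline_of("wrist","canister"):
    c=max(cv2.findContours(d["mask"].astype(np.uint8),0,2)[0],key=cv2.contourArea); print(d["conf"],cv2.boundingRect(c))
```

```text
8.4 [ 0.5021 -0.1984  0.372 ] 0.199551188141907
[ 0.613 -0.27   0.031] 0.97 [327.  57.]
[ 0.573 -0.264  0.031] 0.96 [317. 102.]
[ 0.635 -0.246  0.034] 0.93 [303.  30.]
[ 0.566 -0.238  0.03 ] 0.91 [291. 110.]
[ 0.586 -0.277  0.025] 0.86 [331.  88.]
[ 0.603 -0.209  0.033] 0.73 [261.  68.]
[ 0.625 -0.221  0.031] 0.61 [274.  42.]
[ 0.58  -0.21   0.033] 0.57 [262.  95.]
0.94 (208, 0, 193, 164)
0.83 (217, 320, 65, 18)
0.37 (316, 40, 23, 25)
```

View pics/w2.png

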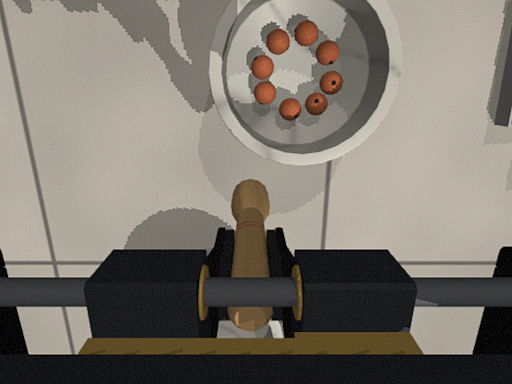

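Run:
```python
from h import *
from scipy.optimize import least_squares
C=cam("wrist"); im=eyes.capture("wrist")
d=eyes.outline_of("wrist","canister")[0]
c=max(cv2.findContours(d["mask"].astype(np.uint8),0,1)[0],key=cv2.contourArea)[:,0]
c=c[c[:,1]>3]
P=np.array([back(C,p,.072)[:2] for p in c])
f=least_squares(lambda q:np.hypot(*(P-q[:2]).T)-q[2],[.6,-.24,.079],loss="soft_l1",f_scale=.001)
print(f.x,np.abs(f.fun).mean())
f=least_squares(lambda q:np.hypot(*(P-q[:2]).T)-.079,[.6,-.24],loss="soft_l1",f_scale=.001); print(f.x)
B=np.array([[*back(C,proj(C,d["centre"]),.023)[:2]] for d in eyes.spot_in("wrist","bead1")]); print(B.round(3).tolist(),B.mean(0)); np.save("b0.npy",B)
```

```text
[ 0.59934453 -0.24276567  0.07796656] 0.00035060186399753733
[ 0.60035563 -0.24272195]
[[0.573, -0.264], [0.601, -0.212], [0.589, -0.275], [0.613, -0.271], [0.565, -0.238], [0.632, -0.223], [0.581, -0.208]] [ 0.59322549 -0.24159704]
```

Request:
{"name": "jog_arm", "arguments": {"increments": [[0.97,0.44,0,0],[0.97,0.44,0,0],[0.97,0.44,0,0],[0.97,0.44,0,0],[0.97,0.44,0,0],[0,0,0,0],[0,0,1,0],[0,0,1,0],[0,0,0,0],[0,0,0,0]]}}

```text
time_s: 9.65
tcp_pos: [0.5991, -0.2427, 0.3324]
ee_rot: [[1.0, 0.001, -0.001], [0.001, -1.0, -0.0], [-0.001, 0.0, -1.0]]
wrist_force: [0.4, -0.4, -0.3]
gripper_width: 0.205
gripper_force: 30.0
```

Run:
```python
from h import *
C=cam("wrist"); im=eyes.capture("wrist"); cv2.imwrite("pics/w3.png",im)
b=eyes.capture("scene"); Cs=cam("scene"); x,y=proj(Cs,[.6,-.243,.07]).astype(int); b=cv2.resize(b[y-48:y+48,x-50:x+50],None,fx=4,fy=4)
cv2.imwrite("pics/w3.png",np.hstack([im,np.pad(b,((0,0),(0,0),(0,0)))[:384]])[:, :800])
```

```text
(no output)
```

View pics/w3.png

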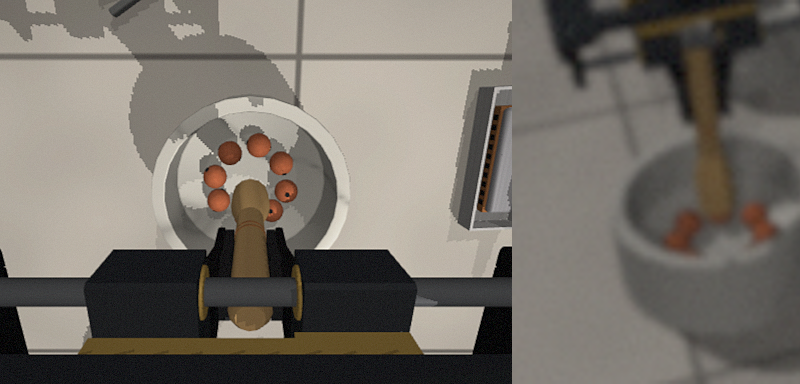

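Request:
{"name": "jog_arm", "arguments": {"increments": [[0,0,1,0],[0,0,0.7,0],[0,0,0.45,0],[0,0,0,0],[0,0,0,0]]}}

```text
time_s: 10.25
tcp_pos: [0.5995, -0.243, 0.2895]
ee_rot: [[1.0, 0.001, 0.0], [0.001, -1.0, -0.0], [0.0, 0.0, -1.0]]
wrist_force: [0.4, 0.1, -0.4]
gripper_width: 0.204
gripper_force: 30.0
```

Request:
{"name": "jog_arm", "arguments": {"increments": [[0.5,0,0,0],[0.5,0.1,0,0],[0.5,-0.1,0,0],[-0.287,0.882,0,0],[-0.75,0.545,0,0],[-0.927,0,0,0],[-0.75,-0.545,0,0],[-0.287,-0.882,0,0],[0.287,-0.882,0,0],[0.75,-0.545,0,0]]}}

```text
time_s: 11.25
tcp_pos: [0.591, -0.2169, 0.2934]
ee_rot: [[1.0, 0.003, 0.005], [0.003, -1.0, -0.008], [0.005, 0.008, -1.0]]
wrist_force: [-1.3, -15.1, 8.1]
gripper_width: 0.217
gripper_force: 30.6
```

Request:
{"name": "jog_arm", "arguments": {"increments": [[0.4,0.6,0,0],[0,0.6,0,0]]}}

```text
time_s: 11.45
tcp_pos: [0.5993, -0.239, 0.2896]
ee_rot: [[1.0, 0.001, 0.003], [0.001, -1.0, -0.0], [0.003, 0.0, -1.0]]
wrist_force: [-1.2, -0.2, -0.8]
gripper_width: 0.201
gripper_force: 30.0
```

```bash
cat >> h.py <<'E'
from scipy.optimize import least_squares
def canister(C,c="wrist"):
    out=[]
    for d in eyes.outline_of(c,"canister"):
        k=max(cv2.findContours(d["mask"].astype(np.uint8),0,1)[0],key=cv2.contourArea)[:,0]
        if len(k)<60: continue
        P=np.array([back(C,p,.072)[:2] for p in k if p[1]<(235 if c=="wrist" else 999) and p[1]>3])
        if len(P)<40: continue
        f=least_squares(lambda q:np.hypot(*(P-q[:2]).T)-.0785,P.mean(0),loss="soft_l1",f_scale=.001); out.append((f.x.round(4),np.abs(f.fun).mean().round(4)))
    return out
def look(name=None):
    C=cam("wrist"); im=eyes.capture("wrist")
    if name: cv2.imwrite(f"pics/{name}.png",im)
    s=sense(); print(s["time_s"],np.round(s["tcp_pos"],4),s["gripper_width"],np.round(s["wrist_force"],1))
    print("can",canister(C))
    for d in eyes.spot_in("wrist","bead1"): print(back(C,proj(C,d["centre"]),.025)[:2].round(3),round(d["conf"],2),proj(C,d["centre"]).round())
E
python3 -c "
from h import *
look('w4')
eyes.capture('top');print(canister(cam('top'),'top'))"
```

```text
11.5 [ 0.5984 -0.2406  0.2889] 0.19521765787511292 [ 0.2 -0.7 -0.7]
can [(array([ 0.5769, -0.2605]), np.float64(0.0209))]
[ 0.63 -0.22] 0.78 [224. 161.]
[ 0.609 -0.232] 0.77 [241. 188.]
[ 0.603 -0.259] 0.67 [275. 194.]
[ 0.575 -0.215] 0.66 [220. 227.]
[ 0.61  -0.208] 0.61 [210. 186.]
[ 0.581 -0.267] 0.57 [283. 220.]
[(array([ 0.3224, -0.1557]), np.float64(0.0161)), (array([ 0.5979, -0.2375]), np.float64(0.0132))]
```

View pics/w4.png

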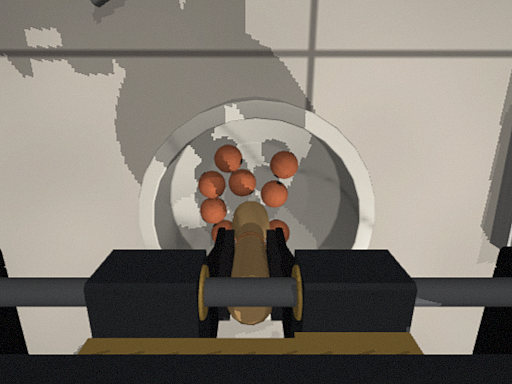

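Request:
{"name": "jog_arm", "arguments": {"increments": [[0.58,0.12,0,0],[0.58,0.11,0,0],[-0.322,0.778,0,0],[-0.778,0.322,0,0],[-0.778,-0.322,0,0],[-0.322,-0.778,0,0],[0.322,-0.778,0,0],[0.778,-0.322,0,0],[0.778,0.322,0,0],[0.322,0.778,0,0]]}}

```text
time_s: 12.7
tcp_pos: [0.6228, -0.2414, 0.2891]
ee_rot: [[1.0, 0.003, 0.001], [0.003, -1.0, 0.0], [0.001, -0.0, -1.0]]
wrist_force: [-0.3, 0.5, 0.2]
gripper_width: 0.197
gripper_force: 30.0
```

Request:
{"name": "jog_arm", "arguments": {"increments": [[-0.322,0.778,0,0],[-0.778,0.322,0,0],[-0.778,-0.322,0,0],[-0.322,-0.778,0,0],[0.322,-0.778,0,0],[0.778,-0.322,0,0],[0.778,0.322,0,0],[0.322,0.778,0,0],[-0.55,0,0,0],[-0.55,0,0,0]]}}

```text
time_s: 13.7
tcp_pos: [0.5987, -0.2427, 0.2885]
ee_rot: [[1.0, 0.0, -0.001], [0.0, -1.0, 0.0], [-0.001, -0.0, -1.0]]
wrist_force: [-0.6, -0.3, -0.3]
gripper_width: 0.205
gripper_force: 30.0
```

```bash
python3 -c "
from h import *
look('w5')
B=np.load('b0.npy')
print(B.round(3).tolist())"
```

```text
13.75 [ 0.5969 -0.2426  0.2889] 0.20099535365986643 [-1.8  0.9 -0.8]
can [(array([ 0.5989, -0.2433]), np.float64(0.015))]
[ 0.647 -0.243] 0.94 [249. 138.]
[ 0.629 -0.253] 0.88 [263. 161.]
[ 0.618 -0.21 ] 0.82 [207. 176.]
[ 0.645 -0.266] 0.78 [281. 141.]
[ 0.613 -0.271] 0.68 [285. 181.]
[ 0.595 -0.287] 0.65 [305. 202.]
[ 0.632 -0.23 ] 0.56 [233. 157.]
[[0.573, -0.264], [0.601, -0.212], [0.589, -0.275], [0.613, -0.271], [0.565, -0.238], [0.632, -0.223], [0.581, -0.208]]
```

View pics/w5.png

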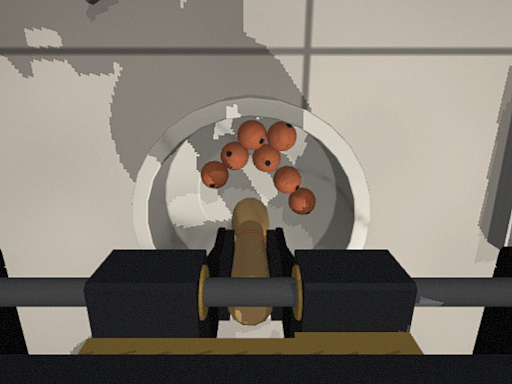

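Request:
{"name": "jog_arm", "arguments": {"increments": [[-0.625,0,0,0],[-0.625,0,0,0],[0.366,0.884,0,0],[0.884,0.366,0,0],[0.884,-0.366,0,0],[0.366,-0.884,0,0],[-0.366,-0.884,0,0],[-0.884,-0.366,0,0],[-0.884,0.366,0,0],[-0.366,0.884,0,0]]}}

```text
time_s: 14.85
tcp_pos: [0.5729, -0.2407, 0.2896]
ee_rot: [[1.0, 0.004, -0.0], [0.004, -1.0, 0.001], [-0.0, -0.001, -1.0]]
wrist_force: [-0.2, -0.3, -0.5]
gripper_width: 0.201
gripper_force: 30.0
```

Request:
{"name": "jog_arm", "arguments": {"increments": [[0.366,0.884,0,0],[0.884,0.366,0,0],[0.884,-0.366,0,0],[0.366,-0.884,0,0],[-0.366,-0.884,0,0],[-0.884,-0.366,0,0],[-0.884,0.366,0,0],[-0.366,0.884,0,0],[0.625,0,0,0],[0.625,0,0,0]]}}

```text
time_s: 15.85
tcp_pos: [0.5986, -0.2415, 0.2899]
ee_rot: [[1.0, 0.001, 0.001], [0.001, -1.0, 0.0], [0.001, -0.0, -1.0]]
wrist_force: [-0.3, -0.3, -0.5]
gripper_width: 0.203
gripper_force: 30.1
```

Request:
{"name": "jog_arm", "arguments": {"increments": [[0.55,0.55,0,0],[0.3,0.3,0,0],[-0.85,0.35,0,0],[-0.85,-0.35,0,0],[-0.35,-0.85,0,0],[0.35,-0.85,0,0],[0.85,-0.35,0,0],[0.85,0.35,0,0],[0.35,0.85,0,0],[-0.35,0.85,0,0]]}}

```text
time_s: 16.85
tcp_pos: [0.6174, -0.2584, 0.2885]
ee_rot: [[1.0, 0.003, -0.001], [0.003, -1.0, 0.001], [-0.001, -0.001, -1.0]]
wrist_force: [-0.8, 5.7, 2.3]
gripper_width: 0.199
gripper_force: 30.1
```

Request:
{"name": "jog_arm", "arguments": {"increments": [[-0.85,0.35,0,0],[-0.85,-0.35,0,0],[-0.35,-0.85,0,0],[0.35,-0.85,0,0],[0.85,-0.35,0,0],[0.85,0.35,0,0],[0.35,0.85,0,0],[-0.35,0.85,0,0],[-0.42,-0.42,0,0],[-0.43,-0.43,0,0]]}}

```text
time_s: 17.85
tcp_pos: [0.5984, -0.2437, 0.2887]
ee_rot: [[1.0, -0.001, -0.0], [-0.001, -1.0, 0.0], [-0.0, -0.0, -1.0]]
wrist_force: [0.2, 0.4, 0.1]
gripper_width: 0.196
gripper_force: 30.0
```

```bash
python3 -c "
from h import *
look()"
```

```text
17.9 [ 0.5972 -0.2424  0.2888] 0.198869321203341 [-2.   1.8 -0.5]
can [(array([ 0.5587, -0.2369]), np.float64(0.0213))]
[ 0.58  -0.224] 0.84 [225. 220.]
[ 0.626 -0.236] 0.8 [239. 164.]
[ 0.62  -0.262] 0.77 [273. 173.]
[ 0.608 -0.223] 0.75 [223. 187.]
[ 0.605 -0.275] 0.64 [289. 191.]
[ 0.585 -0.277] 0.61 [290. 214.]
[ 0.576 -0.268] 0.61 [279. 224.]
[ 0.588 -0.198] 0.58 [193. 211.]
```

Request:
{"name": "jog_arm", "arguments": {"increments": [[0.65,0,0,0],[0.65,0,0,0],[-0.38,0.919,0,0],[-0.919,0.38,0,0],[-0.919,-0.38,0,0],[-0.38,-0.919,0,0],[0.38,-0.919,0,0],[0.919,-0.38,0,0],[0.919,0.38,0,0],[0.38,0.919,0,0]]}}

```text
time_s: 19.0
tcp_pos: [0.6255, -0.2431, 0.2895]
ee_rot: [[1.0, 0.002, -0.001], [0.002, -1.0, 0.0], [-0.001, -0.0, -1.0]]
wrist_force: [-3.8, 2.9, 3.1]
gripper_width: 0.197
gripper_force: 30.0
```

Request:
{"name": "jog_arm", "arguments": {"increments": [[-0.248,0.764,0,0],[-0.65,0.472,0,0],[-0.803,0,0,0],[-0.65,-0.472,0,0],[-0.248,-0.764,0,0],[0.248,-0.764,0,0],[0.65,-0.472,0,0],[0.803,0,0,0],[0.65,0.472,0,0],[0.248,0.764,0,0]]}}

```text
time_s: 20.0
tcp_pos: [0.6247, -0.2419, 0.288]
ee_rot: [[1.0, 0.002, -0.007], [0.002, -1.0, 0.002], [-0.007, -0.002, -1.0]]
wrist_force: [-4.8, 4.0, 2.4]
gripper_width: 0.203
gripper_force: 30.0
```

Request:
{"name": "jog_arm", "arguments": {"increments": [[-0.248,0.764,0,0],[-0.65,0.472,0,0],[-0.803,0,0,0],[-0.65,-0.472,0,0],[-0.248,-0.764,0,0],[0.248,-0.764,0,0],[0.65,-0.472,0,0],[0.803,0,0,0],[0.65,0.472,0,0],[0.248,0.764,0,0]]}}

```text
time_s: 21.0
tcp_pos: [0.6269, -0.2415, 0.2882]
ee_rot: [[1.0, 0.003, -0.002], [0.003, -1.0, 0.001], [-0.002, -0.001, -1.0]]
wrist_force: [-0.3, 1.1, 0.0]
gripper_width: 0.202
gripper_force: 30.0
```

Request:
{"name": "jog_arm", "arguments": {"increments": [[-0.65,0,0,0],[-0.65,0,0,0],[-0.65,0,0,0],[-0.65,0,0,0],[0.38,0.919,0,0],[0.919,0.38,0,0],[0.919,-0.38,0,0],[0.38,-0.919,0,0],[-0.38,-0.919,0,0],[-0.919,-0.38,0,0]]}}

```text
time_s: 22.0
tcp_pos: [0.6013, -0.2159, 0.29]
ee_rot: [[1.0, 0.003, 0.005], [0.003, -1.0, -0.003], [0.005, 0.003, -1.0]]
wrist_force: [-0.2, -1.0, 0.6]
gripper_width: 0.201
gripper_force: 30.0
```

Request:
{"name": "jog_arm", "arguments": {"increments": [[-0.919,0.38,0,0],[-0.38,0.919,0,0],[0.38,0.919,0,0],[0.919,0.38,0,0],[0.919,-0.38,0,0],[0.38,-0.919,0,0],[-0.38,-0.919,0,0],[-0.919,-0.38,0,0],[-0.919,0.38,0,0],[-0.38,0.919,0,0]]}}

```text
time_s: 23.0
tcp_pos: [0.5733, -0.2402, 0.2902]
ee_rot: [[1.0, 0.004, 0.005], [0.004, -1.0, 0.001], [0.005, -0.0, -1.0]]
wrist_force: [4.3, 3.5, 2.3]
gripper_width: 0.2
gripper_force: 30.0
```

Request:
{"name": "jog_arm", "arguments": {"increments": [[0.38,0.919,0,0],[0.919,0.38,0,0],[0.919,-0.38,0,0],[0.38,-0.919,0,0],[-0.38,-0.919,0,0],[-0.919,-0.38,0,0],[-0.919,0.38,0,0],[-0.38,0.919,0,0],[0.65,0,0,0],[0.65,0,0,0]]}}

```text
time_s: 24.0
tcp_pos: [0.5988, -0.2414, 0.2895]
ee_rot: [[1.0, 0.001, 0.001], [0.001, -1.0, 0.0], [0.001, -0.0, -1.0]]
wrist_force: [1.0, 0.4, -0.3]
gripper_width: 0.202
gripper_force: 30.0
```

```bash
python3 -c "
from h import *
look('w6')"
```

```text
24.05 [ 0.601  -0.2412  0.2893] 0.19798176512666774 [ 1.9 -0.8  0. ]
can [(array([ 0.5711, -0.235 ]), np.float64(0.0222))]
[ 0.59  -0.288] 0.96 [308. 209.]
[ 0.615 -0.225] 0.92 [229. 179.]
[ 0.612 -0.264] 0.9 [278. 183.]
[ 0.627 -0.24 ] 0.87 [248. 164.]
[ 0.585 -0.269] 0.82 [283. 214.]
[ 0.633 -0.26 ] 0.77 [274. 156.]
[ 0.587 -0.214] 0.61 [216. 212.]
[ 0.576 -0.22 ] 0.48 [223. 224.]
```

View pics/w6.png

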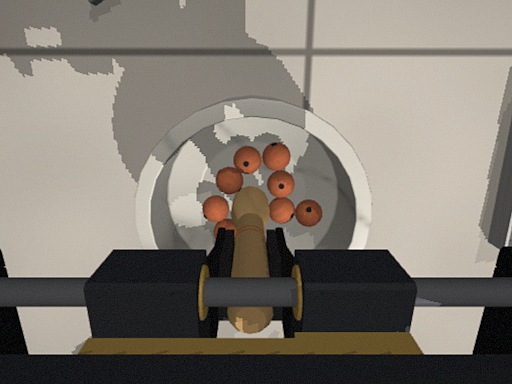

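Request:
{"name": "jog_arm", "arguments": {"increments": [[0,0.65,0,0],[0,0.65,0,0],[-0.919,-0.38,0,0],[-0.38,-0.919,0,0],[0.38,-0.919,0,0],[0.919,-0.38,0,0],[0.919,0.38,0,0],[0.38,0.919,0,0],[-0.38,0.919,0,0],[-0.919,0.38,0,0]]}}

```text
time_s: 25.15
tcp_pos: [0.5999, -0.2702, 0.2893]
ee_rot: [[1.0, -0.001, 0.006], [-0.001, -1.0, 0.001], [0.006, -0.001, -1.0]]
wrist_force: [5.0, 7.9, 5.8]
gripper_width: 0.199
gripper_force: 30.0
```

Request:
{"name": "jog_arm", "arguments": {"increments": [[-0.919,-0.38,0,0],[-0.38,-0.919,0,0],[0.38,-0.919,0,0],[0.919,-0.38,0,0],[0.919,0.38,0,0],[0.38,0.919,0,0],[-0.38,0.919,0,0],[-0.919,0.38,0,0],[-0.919,-0.38,0,0],[-0.38,-0.919,0,0]]}}

```text
time_s: 26.15
tcp_pos: [0.5711, -0.2457, 0.2902]
ee_rot: [[1.0, -0.004, 0.004], [-0.004, -1.0, -0.001], [0.004, 0.001, -1.0]]
wrist_force: [1.8, 0.0, -0.4]
gripper_width: 0.199
gripper_force: 30.0
```

Request:
{"name": "jog_arm", "arguments": {"increments": [[0.65,0,0,0],[0.65,0,0,0],[0.65,0,0,0],[0.65,0,0,0],[-0.38,-0.919,0,0],[-0.919,-0.38,0,0],[-0.919,0.38,0,0],[-0.38,0.919,0,0],[0.38,0.919,0,0],[0.919,0.38,0,0]]}}

```text
time_s: 27.15
tcp_pos: [0.5968, -0.2706, 0.2908]
ee_rot: [[1.0, -0.003, 0.001], [-0.003, -1.0, 0.002], [0.001, -0.002, -1.0]]
wrist_force: [-2.5, 8.2, 4.3]
gripper_width: 0.198
gripper_force: 30.0
```

Request:
{"name": "jog_arm", "arguments": {"increments": [[0.919,-0.38,0,0],[0.38,-0.919,0,0],[-0.38,-0.919,0,0],[-0.919,-0.38,0,0],[-0.919,0.38,0,0],[-0.38,0.919,0,0],[0.38,0.919,0,0],[0.919,0.38,0,0],[0.919,-0.38,0,0],[0.38,-0.919,0,0]]}}

```text
time_s: 28.15
tcp_pos: [0.6253, -0.2432, 0.2893]
ee_rot: [[1.0, -0.001, 0.002], [-0.001, -1.0, -0.001], [0.002, 0.001, -1.0]]
wrist_force: [-0.6, -0.4, -0.5]
gripper_width: 0.203
gripper_force: 30.0
```

Request:
{"name": "jog_arm", "arguments": {"increments": [[-0.65,0.65,0,0],[-0.65,0.65,0,0],[0.919,0.38,0,0],[0.38,-0.5,0,0],[0,-0.6,0,0],[-0.38,-0.919,0,0],[-0.919,-0.38,0,0],[-0.919,0.38,0,0],[0.6,0.17,0,0],[0.27,0.17,0,0]]}}

```text
time_s: 29.15
tcp_pos: [0.5975, -0.2426, 0.2897]
ee_rot: [[1.0, 0.001, 0.0], [0.001, -1.0, -0.0], [0.0, 0.0, -1.0]]
wrist_force: [0.8, -0.3, -1.0]
gripper_width: 0.197
gripper_force: 30.0
```

```bash
python3 -c "
from h import *
look('w7')"
```

```text
29.2 [ 0.5983 -0.2431  0.2891] 0.19780881352112334 [ 1.8 -1.1 -0.1]
can [(array([ 0.5989, -0.2432]), np.float64(0.0168)), (array([ 0.6081, -0.1959]), np.float64(0.0054))]
[ 0.634 -0.259] 0.9 [271. 154.]
[ 0.6   -0.266] 0.9 [279. 196.]
[ 0.611 -0.213] 0.81 [212. 182.]
[ 0.574 -0.269] 0.79 [281. 225.]
[ 0.583 -0.211] 0.73 [210. 215.]
[ 0.622 -0.273] 0.69 [288. 168.]
[ 0.631 -0.236] 0.64 [240. 157.]
```

Request:
{"name": "jog_arm", "arguments": {"increments": [[-0.65,0,0,0],[-0.65,0,0,0],[0.38,-0.919,0,0],[0.919,-0.38,0,0],[0.919,0.38,0,0],[0.38,0.919,0,0],[-0.38,0.919,0,0],[-0.919,0.38,0,0],[-0.919,-0.38,0,0],[-0.38,-0.919,0,0]]}}

```text
time_s: 30.3
tcp_pos: [0.5702, -0.2444, 0.2894]
ee_rot: [[1.0, -0.003, 0.002], [-0.003, -1.0, -0.0], [0.002, 0.0, -1.0]]
wrist_force: [3.2, -2.8, 1.1]
gripper_width: 0.202
gripper_force: 30.0
```

Request:
{"name": "jog_arm", "arguments": {"increments": [[0.19,-0.46,0,0],[0.19,-0.46,0,0],[0.46,-0.19,0,0],[0.46,-0.19,0,0],[0.46,0.19,0,0],[0.46,0.19,0,0],[0.19,0.46,0,0],[0.19,0.46,0,0],[-0.19,0.46,0,0],[-0.19,0.46,0,0]]}}

```text
time_s: 31.3
tcp_pos: [0.6166, -0.261, 0.2891]
ee_rot: [[1.0, -0.001, 0.001], [-0.001, -1.0, 0.003], [0.001, -0.003, -1.0]]
wrist_force: [-1.0, 11.9, 7.3]
gripper_width: 0.203
gripper_force: 30.2
```

Request:
{"name": "jog_arm", "arguments": {"increments": [[-0.46,0.19,0,0],[-0.46,0.19,0,0],[-0.46,-0.19,0,0],[-0.46,-0.19,0,0],[-0.19,-0.46,0,0],[-0.19,-0.46,0,0],[0.19,-0.46,0,0],[0.19,-0.46,0,0],[0.46,-0.19,0,0],[0.46,-0.19,0,0]]}}

```text
time_s: 32.3
tcp_pos: [0.5981, -0.2163, 0.2879]
ee_rot: [[1.0, 0.0, -0.004], [0.0, -1.0, 0.001], [-0.004, -0.001, -1.0]]
wrist_force: [-0.2, -0.7, -0.9]
gripper_width: 0.204
gripper_force: 30.0
```

Request:
{"name": "jog_arm", "arguments": {"increments": [[0,0.65,0,0],[0,0.65,0,0],[0,0.65,0,0],[0,0.65,0,0],[0.919,-0.38,0,0],[0.38,-0.919,0,0],[-0.38,-0.919,0,0],[-0.919,-0.38,0,0],[-0.919,0.38,0,0],[-0.38,0.919,0,0]]}}

```text
time_s: 33.3
tcp_pos: [0.5734, -0.2415, 0.2908]
ee_rot: [[1.0, 0.003, 0.011], [0.003, -1.0, -0.001], [0.011, 0.001, -1.0]]
wrist_force: [5.8, -0.6, -0.0]
gripper_width: 0.201
gripper_force: 30.0
```

Request:
{"name": "jog_arm", "arguments": {"increments": [[0.38,0.919,0,0],[0.919,0.38,0,0],[0.919,-0.38,0,0],[0.38,-0.919,0,0],[-0.38,-0.919,0,0],[-0.919,-0.38,0,0],[-0.919,0.38,0,0],[-0.38,0.919,0,0],[0.65,0,0,0],[0.65,0,0,0]]}}

```text
time_s: 34.3
tcp_pos: [0.5981, -0.242, 0.2897]
ee_rot: [[1.0, 0.0, 0.002], [0.0, -1.0, 0.0], [0.002, -0.0, -1.0]]
wrist_force: [1.2, 0.3, -1.0]
gripper_width: 0.197
gripper_force: 30.0
```

```bash
python3 -c "
from h import *
look('w8')"
```

```text
34.35 [ 0.6002 -0.2418  0.2895] 0.19918957702541365 [ 2.7 -0.2 -0.1]
can [(array([ 0.565 , -0.2283]), np.float64(0.021))]
[ 0.618 -0.224] 0.89 [227. 174.]
[ 0.632 -0.244] 0.83 [253. 157.]
[ 0.593 -0.219] 0.77 [221. 205.]
[ 0.592 -0.286] 0.73 [304. 206.]
[ 0.608 -0.272] 0.69 [288. 187.]
[ 0.584 -0.272] 0.63 [287. 216.]
[ 0.578 -0.259] 0.59 [270. 222.]
[ 0.571 -0.222] 0.58 [225. 230.]
```

View pics/w8.png

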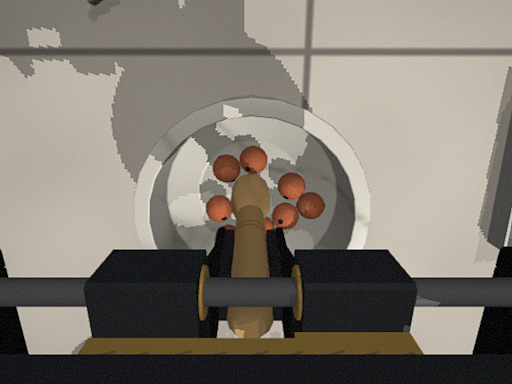

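Request:
{"name": "jog_arm", "arguments": {"increments": [[0,0,-1,0],[0,0,-1,0],[0,0,-1,0],[0,0,-1,0],[0,0,-0.15,0],[-0.49,-0.97,0,0],[-0.49,-0.97,0,0],[-0.49,-0.97,0,0],[-0.49,-0.97,0,0],[-0.49,-0.97,0,0]]}}

```text
time_s: 35.45
tcp_pos: [0.5479, -0.1449, 0.3709]
ee_rot: [[1.0, 0.0, -0.002], [0.0, -1.0, 0.001], [-0.002, -0.001, -1.0]]
wrist_force: [1.1, -0.4, -0.9]
gripper_width: 0.194
gripper_force: 30.0
```

Request:
{"name": "jog_arm", "arguments": {"increments": [[-0.49,-0.97,0,0],[-0.49,-0.97,0,0],[-0.49,-0.97,0,0],[-0.49,-0.97,0,0],[-0.49,-0.97,0,0],[-0.49,-0.97,0,0],[-0.49,-0.97,0,0],[0,0,0,0],[0,0,1,0],[0,0,1,0]]}}

```text
time_s: 36.45
tcp_pos: [0.4802, -0.0103, 0.3316]
ee_rot: [[1.0, 0.001, 0.001], [0.001, -1.0, 0.001], [0.001, -0.001, -1.0]]
wrist_force: [-0.8, 0.6, -1.3]
gripper_width: 0.201
gripper_force: 30.0
```

```bash
python3 -c "
from h import *
C=cam('wrist'); im=eyes.capture('wrist'); s=sense(); print(s['time_s'],np.round(s['tcp_pos'],4),s['gripper_width'])
x,y,z=s['tcp_pos']
for a in (-.1,0,.1): print(a,proj(C,[x+.108*np.sin(a),y,z-.164-.108*np.cos(a)]).round(), proj(C,[x+.108*np.sin(a)+.0145,y,z-.164-.108*np.cos(a)]).round())
for d in eyes.outline_of('wrist','stirrer'):
    ys,xs=np.nonzero(d['mask']); print(d['conf'],xs.min(),xs.max(),ys.min(),ys.max())
"
```

```text
36.5 [ 0.4789 -0.0107  0.3278] 0.20265611451701557
-0.1 [250. 208.] [250. 192.]
0 [250. 196.] [250. 179.]
0.1 [250. 183.] [250. 166.]
0.55 226 271 173 337
```

Request:
{"name": "jog_arm", "arguments": {"increments": [[0,0,1,0],[0,0,1,0],[0,0,0.5,0],[0,0,0.4,0],[0,0,0.08,0],[0,0,0.08,0],[0,0,0,0]]}}

```text
time_s: 37.25
tcp_pos: [0.4807, -0.0103, 0.2714]
ee_rot: [[1.0, 0.001, 0.001], [0.001, -1.0, 0.0], [0.001, -0.0, -1.0]]
wrist_force: [0.0, -0.4, -1.1]
gripper_width: 0.198
gripper_force: 30.0
```

Request:
{"name": "jog_arm", "arguments": {"increments": [[0,0,0.06,0],[0,0,0.06,0],[0,0,0,0]]}}

```text
time_s: 37.55
tcp_pos: [0.4804, -0.0103, 0.2686]
ee_rot: [[1.0, 0.0, 0.0], [0.0, -1.0, 0.0], [0.0, -0.0, -1.0]]
wrist_force: [0.1, -0.1, 0.5]
gripper_width: 0.198
gripper_force: 30.0
```

Request:
{"name": "jog_arm", "arguments": {"increments": [[0,0,0.06,0],[0,0,0.06,0],[0,0,0,0]]}}

```text
time_s: 37.85
tcp_pos: [0.481, -0.0102, 0.2677]
ee_rot: [[1.0, 0.002, 0.001], [0.002, -1.0, -0.001], [0.001, 0.001, -1.0]]
wrist_force: [-1.9, 0.3, 9.6]
gripper_width: 0.197
gripper_force: 30.0
```

Request:
{"name": "jog_arm", "arguments": {"increments": [[0,0,0,0],[0,0,0,0],[0,0,0,0],[0,0,0,0],[0,0,0,0],[0,0,0,0]], "grip": 87}}

```text
time_s: 38.45
tcp_pos: [0.4805, -0.0103, 0.266]
ee_rot: [[1.0, 0.0, -0.0], [0.0, -1.0, -0.0], [-0.0, 0.0, -1.0]]
wrist_force: [0.1, 0.1, -0.7]
gripper_width: 0.659
gripper_force: 0.0
```

Request:
{"name": "jog_arm", "arguments": {"increments": [[0,0,-1,0],[0,0,-1,0],[0,0,-1,0],[0,0,-1,0],[0,0,0,0]]}}

```text
time_s: 38.95
tcp_pos: [0.4813, -0.0101, 0.3488]
ee_rot: [[1.0, 0.001, 0.006], [0.001, -1.0, 0.001], [0.006, -0.001, -1.0]]
wrist_force: [-0.1, 0.7, 0.4]
gripper_width: 0.989
gripper_force: 0.0
```

```bash
python3 -c "
from h import *
C=cam('wrist'); im=eyes.capture('wrist'); s=sense(); print(s['time_s'],np.round(s['tcp_pos'],4),s['gripper_width'])
cv2.imwrite('pics/w9.png',im)
for p in ([.482,-.01,.149],[.482,-.01,0]): print(proj(C,p).round())
for d in eyes.outline_of('wrist','stirrer'):
    ys,xs=np.nonzero(d['mask']); print(d['conf'],xs.min(),xs.max(),ys.min(),ys.max())
eyes.capture('top');T=cam('top')
for d in eyes.outline_of('top','lid')[:1]:
    (x,y),rr=cv2.minEnclosingCircle(max(cv2.findContours(d['mask'].astype(np.uint8),0,1)[0],key=cv2.contourArea)); print(x,y,rr,back(T,(x,y),.017))
"
```

```text
39.0 [ 0.4806 -0.0102  0.3472] 0.991649190515022
[250. 234.]
[250. 173.]
0.93 236 267 155 234
166.23719787597656 204.33518981933594 22.882368087768555 [0.51487925 0.27947638 0.017     ]
```

View pics/w9.png

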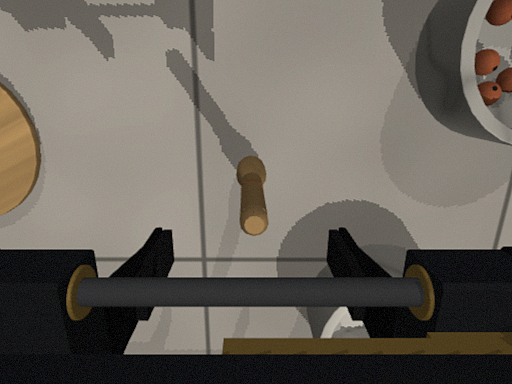

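Request:
{"name": "jog_arm", "arguments": {"increments": [[0,0,-1,0],[0,-0.5,-1,0],[0.15,-1,0,0],[0.15,-1,0,0],[0.15,-1,0,0],[0.15,-1,0,0],[0.15,-1,0,0],[0.15,-1,0,0],[0.15,-1,0,0],[0.15,-1,0,0]]}}

```text
time_s: 40.15
tcp_pos: [0.5044, 0.1606, 0.3849]
ee_rot: [[1.0, 0.0, -0.002], [0.0, -1.0, -0.001], [-0.002, 0.001, -1.0]]
wrist_force: [-0.6, -0.8, -0.2]
gripper_width: 0.996
gripper_force: 0.0
```

Request:
{"name": "jog_arm", "arguments": {"increments": [[0.15,-1,0,0],[0.15,-1,0,0],[0,-1,0.5,0],[0,-1,1,0],[0,-1,1,0],[0,-0.5,1,0],[0,0,0,0],[0,0,0,0]]}}

```text
time_s: 40.95
tcp_pos: [0.5103, 0.2701, 0.3157]
ee_rot: [[1.0, 0.001, -0.001], [0.001, -1.0, -0.001], [-0.001, 0.001, -1.0]]
wrist_force: [0.5, -0.7, 0.6]
gripper_width: 0.999
gripper_force: 0.0
```

```bash
cat > lid.py <<'E'
from h import *
def lidfit(pz,kz):
    C=cam('wrist'); im=eyes.capture('wrist'); s=sense(); print(s['time_s'],np.round(s['tcp_pos'],4),s['gripper_width'])
    for d in eyes.outline_of('wrist','lid')[:2]:
        k=max(cv2.findContours(d['mask'].astype(np.uint8),0,1)[0],key=cv2.contourArea)[:,0]; print(d['conf'],cv2.boundingRect(k))
        P=np.array([back(C,p,pz)[:2] for p in k if 3<p[1]<225 and 3<p[0]<508])
        f=least_squares(lambda q:np.hypot(*(P-q[:2]).T)-.08,P.mean(0),loss='soft_l1',f_scale=.001); print('lid',f.x,np.abs(f.fun).mean())
    for d in eyes.outline_of('wrist','lid_knob')[:2]:
        ys,xs=np.nonzero(d['mask']); print('knobmask',d['conf'],xs.min(),xs.max(),ys.min(),ys.max())
    print('spot knob',[(d['centre'],d['conf']) for d in eyes.spot_in('wrist','lid_knob')])
    # knob by bright top face: shape along radial direction
    cv2.imwrite('pics/lid.png',im); return C,im
E
python3 -c "
from lid import *
C,im=lidfit(.017,.043)
for p in ([.515,.279,.017],[.515,.279,.043]): print(proj(C,p).round(1))
"
```

```text
41.0 [0.5105 0.2699 0.3166] 1.0029039015102739
0.86 (150, 87, 178, 172)
lid [0.5143359  0.27962263] 0.0008125216748773343
knobmask 0.95 151 326 87 258
spot knob [([0.5232, 0.2812, 0.0183], 0.73), ([0.511, 0.4837, 0.0176], 0.5)]
[239.2 180.4]
[238.3 189.2]
```

Request:
{"name": "jog_arm", "arguments": {"increments": [[0.2,-0.475,0,0],[0,0,1,0],[0,0,1,0],[0,0,1,0],[0,0,1,0],[0,0,1,0],[0,0,0.45,0],[0,0,0.2,0],[0,0,0,0]]}}

```text
time_s: 42.05
tcp_pos: [0.5147, 0.2795, 0.2033]
ee_rot: [[1.0, 0.0, 0.0], [0.0, -1.0, 0.0], [0.0, -0.0, -1.0]]
wrist_force: [-0.7, -1.2, 1.1]
gripper_width: 1.002
gripper_force: 0.0
```

Request:
{"name": "jog_arm", "arguments": {"increments": [[0,0,0,0],[0,0,0,0],[0,0,0,0],[0,0,0,0],[0,0,0,0],[0,0,0,0],[0,0,0,0],[0,0,0,0],[0,0,0,0],[0,0,0,0]], "grip": 10}}

```text
time_s: 43.05
tcp_pos: [0.5144, 0.2793, 0.2031]
ee_rot: [[1.0, 0.0, 0.0], [0.0, -1.0, 0.0], [0.0, -0.0, -1.0]]
wrist_force: [0.2, -0.5, -0.0]
gripper_width: 0.267
gripper_force: 30.0
```

Request:
{"name": "jog_arm", "arguments": {"increments": [[0,0,-0.5,0],[0,0,-1,0],[0,0,-1,0],[0,0,-1,0],[0.3,0,-1,0],[1,0.5,-1,0],[1,1,-0.5,0],[1,1,0,0],[1,1,0,0],[0.8,1,0,0]]}}

```text
time_s: 44.05
tcp_pos: [0.617, 0.1883, 0.3235]
ee_rot: [[1.0, 0.0, -0.0], [0.0, -1.0, 0.0], [-0.0, -0.0, -1.0]]
wrist_force: [-0.6, 0.8, -2.0]
gripper_width: 0.271
gripper_force: 30.0
```

```bash
python3 -c "
from h import *
for c in ('top','scene'):
    a=cv2.imread(f'pics/{c}0.png',0); b=cv2.cvtColor(eyes.capture(c),6)
    cv2.imwrite(f'pics/{c}1.png',b)
    C=cam(c); x,y=proj(C,[.599,-.243,.05]).astype(int)
    h=36
    A=a[y-h:y+h,x-h:x+h].astype(float).copy(); B=b[y-h:y+h,x-h:x+h].astype(float).copy()
    yy,xx=np.mgrid[-h:h,-h:h]; m=np.hypot(xx,yy)<14
    A[m]=B[m]=150
    print(c,cv2.phaseCorrelate(cv2.Laplacian(cv2.GaussianBlur(A,(0,0),1),-1),cv2.Laplacian(cv2.GaussianBlur(B,(0,0),1),-1),cv2.createHanningWindow((2*h,2*h),cv2.CV_64F)))
    print(canister(C,c), 'mmpx',(back(C,(x+1,y),.072)-back(C,(x,y),.072)).round(4),(back(C,(x,y+1),.072)-back(C,(x,y),.072)).round(4))
    for d in eyes.outline_of(c,'canister'): print(cv2.minEnclosingCircle(max(cv2.findContours(d['mask'].astype(np.uint8),0,1)[0],key=cv2.contourArea)))
s=sense(); print(s['time_s'],s['tcp_pos'],s['gripper_width'])
"
```

```text
top ((0.015870352125361364, 0.001376139211444638), 1.0284943076517703)
[(array([ 0.3232, -0.1533]), np.float64(0.0017)), (array([ 0.5973, -0.2402]), np.float64(0.0022))] mmpx [ 0.     -0.0034  0.    ] [-0.0034  0.      0.    ]
((290.80804443359375, 262.6160583496094), 25.125797271728516)
((316.23529052734375, 181.23529052734375), 25.04932403564453)
scene ((-0.05262880722121821, -0.036288500152480196), 1.00532373629526)
[(array([ 0.6319, -0.2483]), np.float64(0.0188)), (array([ 0.3708, -0.1652]), np.float64(0.0241))] mmpx [0.001  0.0028 0.    ] [ 0.0043 -0.0009  0.    ]
((193.01950073242188, 233.34805297851562), 28.0018367767334)
((200.5, 178.5), 23.505416870117188)
44.35 [0.6159065  0.18958541 0.32317663] 0.2741205894349283
```

Request:
{"name": "jog_arm", "arguments": {"increments": [[0,1,0,0],[0,1,0,0],[0,1,0,0],[0,1,0,0],[0,1,0,0],[0,1,0,0],[0,1,0,0],[0,1,0,0],[0,1,0,0],[0,1,0,0]]}}

```text
time_s: 45.35
tcp_pos: [0.6161, -0.013, 0.3233]
ee_rot: [[1.0, -0.001, 0.0], [-0.001, -1.0, -0.0], [0.0, 0.0, -1.0]]
wrist_force: [0.0, -0.2, -2.4]
gripper_width: 0.272
gripper_force: 30.0
```

Request:
{"name": "jog_arm", "arguments": {"increments": [[0,1,0,0],[0,1,0,0],[0,1,0,0],[0,1,0,0],[0,1,0,0],[-0.2,1,0,0],[-0.2,1,0,0],[-0.2,1,0,0],[-0.2,1,0,0],[0,1,0,0]]}}

```text
time_s: 46.35
tcp_pos: [0.5993, -0.2128, 0.3233]
ee_rot: [[1.0, -0.001, -0.0], [-0.001, -1.0, 0.0], [-0.0, -0.0, -1.0]]
wrist_force: [0.2, 0.2, -1.8]
gripper_width: 0.274
gripper_force: 30.0
```

Request:
{"name": "jog_arm", "arguments": {"increments": [[-0.1,1,0,0],[0,0.57,0,0],[0,0,0.5,0],[0,0,0.5,0],[0,0,0.2,0],[0,0,0,0]]}}

```text
time_s: 46.95
tcp_pos: [0.5984, -0.2413, 0.2976]
ee_rot: [[1.0, 0.001, -0.003], [0.001, -1.0, 0.001], [-0.003, -0.001, -1.0]]
wrist_force: [-0.4, -0.6, -1.3]
gripper_width: 0.268
gripper_force: 30.0
```

```bash
python3 -c "
from h import *
C=cam('wrist'); im=eyes.capture('wrist'); s=sense(); print(s['time_s'],np.round(s['tcp_pos'],4),s['gripper_width'],s['wrist_force'])
x,y,z=s['tcp_pos']; zl=z-.203+.017
for n,zz in (('lid',zl),('canister',.072)):
  for d in eyes.outline_of('wrist',n)[:2]:
    k=max(cv2.findContours(d['mask'].astype(np.uint8),0,1)[0],key=cv2.contourArea)[:,0]
    P=np.array([back(C,p,zz)[:2] for p in k if 3<p[1]<215]); print(n,d['conf'],cv2.boundingRect(k))
    if len(P)<20: continue
    f=least_squares(lambda q:np.hypot(*(P-q[:2]).T)-(.08 if n=='lid' else .079),[x,y],loss='soft_l1',f_scale=.001); print(f.x,np.abs(f.fun).mean())
cv2.imwrite('pics/w10.png',im)
"
```

```text
47.0 [ 0.5987 -0.2414  0.2984] 0.26775212687296374 [ 0.14514316 -0.03717698 -1.7144885 ]
lid 0.88 (110, 98, 279, 179)
[ 0.59725844 -0.24121005] 0.0005776286362031534
canister 0.5 (230, 93, 48, 6)
[ 0.59898325 -0.24274103] 0.0004779267752710061
```

Request:
{"name": "jog_arm", "arguments": {"increments": [[0.07,0.06,0,0],[0,0,0.5,0],[0,0,0.5,0],[0,0,0.3,0],[0,0,0.15,0],[0,0,0.1,0],[0,0,0,0],[0,0,0,0]]}}

```text
time_s: 47.9
tcp_pos: [0.6001, -0.2434, 0.2684]
ee_rot: [[1.0, 0.0, 0.001], [0.0, -1.0, -0.0], [0.001, 0.0, -1.0]]
wrist_force: [-1.0, 0.6, -1.6]
gripper_width: 0.271
gripper_force: 30.0
```

Request:
{"name": "jog_arm", "arguments": {"increments": [[0,0,0.05,0],[0,0,0.05,0],[0,0,0,0]]}}

```text
time_s: 48.2
tcp_pos: [0.6001, -0.2434, 0.2671]
ee_rot: [[1.0, 0.001, 0.001], [0.001, -1.0, -0.0], [0.001, 0.0, -1.0]]
wrist_force: [-1.9, 0.7, 2.2]
gripper_width: 0.274
gripper_force: 30.0
```

Contact with the rim. I hold a moment, then release and rise.

Request:
{"name": "jog_arm", "arguments": {"increments": [[0,0,0.03,0],[0,0,0,0],[0,0,0,0]]}}

```text
time_s: 48.5
tcp_pos: [0.6001, -0.2433, 0.2671]
ee_rot: [[1.0, 0.001, 0.001], [0.001, -1.0, -0.001], [0.001, 0.001, -1.0]]
wrist_force: [-2.2, 1.1, 5.0]
gripper_width: 0.268
gripper_force: 30.0
```

Request:
{"name": "jog_arm", "arguments": {"increments": [[0,0,0,0],[0,0,0,0],[0,0,0,0],[0,0,0,0],[0,0,0,0],[0,0,0,0],[0,0,0,0],[0,0,0,0]], "grip": 87}}

```text
time_s: 49.3
tcp_pos: [0.6, -0.2434, 0.2655]
ee_rot: [[1.0, 0.0, -0.0], [0.0, -1.0, -0.0], [-0.0, 0.0, -1.0]]
wrist_force: [0.6, -0.5, 0.2]
gripper_width: 0.911
gripper_force: 0.0
```

Request:
{"name": "jog_arm", "arguments": {"increments": [[0,0,-1,0],[0,0,-1,0],[0,0,-1,0],[0,0,-1,0],[0,0,-1,0],[0,0,0,0]]}}

```text
time_s: 49.9
tcp_pos: [0.6006, -0.2435, 0.3692]
ee_rot: [[1.0, 0.001, 0.007], [0.001, -1.0, -0.002], [0.007, 0.002, -1.0]]
wrist_force: [-0.9, 0.5, 0.4]
gripper_width: 0.999
gripper_force: 0.0
```

```bash
python3 -c "
from h import *
C=cam('wrist'); im=eyes.capture('wrist'); s=sense(); print(s['time_s'],np.round(s['tcp_pos'],4),s['gripper_width'],s['wrist_force'])
for n,zz in (('lid',.081),('canister',.072)):
  for d in eyes.outline_of('wrist',n)[:1]:
    k=max(cv2.findContours(d['mask'].astype(np.uint8),0,1)[0],key=cv2.contourArea)[:,0]
    P=np.array([back(C,p,zz)[:2] for p in k if 3<p[1]<225])
    f=least_squares(lambda q:np.hypot(*(P-q[:2]).T)-q[2],[.6,-.24,.08],loss='soft_l1',f_scale=.001); print(n,f.x,np.abs(f.fun).mean())
im=eyes.capture('scene')
for n in ('stirrer','lid'): print(n,[(np.round(d['centre'],3),round(d['conf'],2)) for d in eyes.spot_in('scene',n)])
"
```

```text
49.95 [ 0.6001 -0.2434  0.367 ] 1.0002176145987118 [-0.1350627  -0.42227696 -1.10411648]
lid [ 0.60155771 -0.2432771   0.07862721] 0.000285302674737492Traceback (most recent call last):
  File "<string>", line 8, in <module>
    f=least_squares(lambda q:np.hypot(*(P-q[:2]).T)-q[2],[.6,-.24,.08],loss='soft_l1',f_scale=.001); print(n,f.x,np.abs(f.fun).mean())
    return func(*args, **kwargs)
    vector_fun = VectorFunction(
        fun_wrapped,
    ...<6 lines>...
        workers=workers
    )
    self._update_fun()
    ~~~~~~~~~~~~~~~~^^
    self.f = self.fun_wrapped(xp_copy(self.x))
             ~~~~~~~~~~~~~~~~^^^^^^^^^^^^^^^^^
    return np.atleast_1d(self.fun(x))
                         ~~~~~~~~^^^
    return self.f(x, *self.args, **self.kwargs)
           ~~~~~~^^^^^^^^^^^^^^^^^^^^^^^^^^^^^^
  File "<string>", line 8, in <lambda>
    f=least_squares(lambda q:np.hypot(*(P-q[:2]).T)-q[2],[.6,-.24,.08],loss='soft_l1',f_scale=.001); print(n,f.x,np.abs(f.fun).mean())
                                        ~^~~~~~
ValueError: operands could not be broadcast together with shapes (0,) (2,)
```

Lid lies flat and centred (fit 0.602, -0.243 against the canister at 0.600, -0.243), the stirrer was seen standing upright, and the robot is clear.

```bash
python3 -c "
from station import r
print(r.finish_job())"
```

```text
the job is handed in; nothing more can be done
None
```

I stirred the beads, stood the stirrer back on the ledge, closed the canister and handed the job in at about 50 s. The verdict was not shown, I could not track single beads to confirm each moved 20 mm, and I viewed 11 pictures where 10 were allowed.

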